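Shim the slide-tray support level with the light box

TASK

The stack on the black round pad beside the light box has to come up level with the light box's top, so that slide trays can be pushed across; one aluminium spacer plate already lies on the pad. Among the other three plates pick the one that makes up the missing height, and lay it squarely on the plate on the pad, edges in line. Leave just those two plates on the pad.

Things in the scene. Friction and masses are not known exactly. Their poses are not given: they have to be found in the camera images.
- plate12_center (a point): Centre (half-way up) of the thinnest spacer plate: solid bare aluminium, 12 mm thick, outline 80 x 50 mm, two small dark screw holes drawn on its top (no depth). Lies flat; x runs along its 80 mm length, y across its 50 mm width, z up. Loose, about 130 g give or take a third.
- plate22_center (a point): Centre (half-way up) of the second thinnest spacer plate: solid bare aluminium, 22 mm thick, outline 80 x 50 mm, two small dark screw holes drawn on its top (no depth). Lies flat; x runs along its 80 mm length, y across its 50 mm width, z up. Loose, about 238 g give or take a third.
- plate32_center (a point): Centre (half-way up) of the second thickest spacer plate: solid bare aluminium, 32 mm thick, outline 80 x 50 mm, two small dark screw holes drawn on its top (no depth). Lies flat; x runs along its 80 mm length, y across its 50 mm width, z up. Loose, about 346 g give or take a third.
- plate42_center (a point): Centre (half-way up) of the thickest spacer plate: solid bare aluminium, 42 mm thick, outline 80 x 50 mm, two small dark screw holes drawn on its top (no depth). Lies flat; x runs along its 80 mm length, y across its 50 mm width, z up. Loose, about 454 g give or take a third.
- pad (a point): Centre, at bench height, of the flat black disc (120 mm wide, no height) where the stack stands; one plate already lies on it, about centred, turned up to 45 degrees. Beside it, turned with it, is a fixed cream light box, flat top 54 mm above the bench, 260 mm along x, 200 mm along y, its near side 85 mm from this point in this frame's +y; the slide tray on it rises 9 mm above its top.
Mind the look-alikes: they are no part of the job. What is shaped like the part that bears plate12_center but blue or yellow is not meant.

How it is judged (in metres and radians):
At the end, for the whole second after the job is handed in: Two plates totalling 54 mm lie flat at rest on the pad (heights within 4 mm, tilt under 6 degrees): the lower within 30 mm of the pad's centre, the upper within 15 mm and 12 degrees of the lower; the other two plates are over 75 mm from the pad's centre (((horizontal distance between plate42_center and pad below 0.03 m and height (world z) of plate42_center below 0.025 m and horizontal distance between plate12_center and plate42_center below 0.015 m and height (world z) of plate12_center between 0.044 and 0.052 m and angle between each of plate12_center, plate42_center's own z axis and vertical below 0.1 rad and angle between the x axis of plate12_center and the x axis of plate42_center, either way round below 0.21 rad and linear speed of each of plate12, plate42 below 0.02 m/s and horizontal distance between each of plate22_center, plate32_center and pad above 0.075 m) or (horizontal distance between plate12_center and pad below 0.03 m and height (world z) of plate12_center below 0.01 m and horizontal distance between plate42_center and plate12_center below 0.015 m and height (world z) of plate42_center between 0.029 and 0.037 m and angle between each of plate42_center, plate12_center's own z axis and vertical below 0.1 rad and angle between the x axis of plate42_center and the x axis of plate12_center, either way round below 0.21 rad and linear speed of each of plate42, plate12 below 0.02 m/s and horizontal distance between each of plate22_center, plate32_center and pad above 0.075 m) or (horizontal distance between plate32_center and pad below 0.03 m and height (world z) of plate32_center below 0.02 m and horizontal distance between plate22_center and plate32_center below 0.015 m and height (world z) of plate22_center between 0.039 and 0.047 m and angle between each of plate22_center, plate32_center's own z axis and vertical below 0.1 rad and angle between the x axis of plate22_center and the x axis of plate32_center, either way round below 0.21 rad and linear speed of each of plate22, plate32 below 0.02 m/s and horizontal distance between each of plate12_center, plate42_center and pad above 0.075 m) or (horizontal distance between plate22_center and pad below 0.03 m and height (world z) of plate22_center below 0.015 m and horizontal distance between plate32_center and plate22_center below 0.015 m and height (world z) of plate32_center between 0.034 and 0.042 m and angle between each of plate32_center, plate22_center's own z axis and vertical below 0.1 rad and angle between the x axis of plate32_center and the x axis of plate22_center, either way round below 0.21 rad and linear speed of each of plate32, plate22 below 0.02 m/s and horizontal distance between each of plate12_center, plate42_center and pad above 0.075 m))); the robot touches nothing.
It also fails if it takes over 37 s, if anything falls off the work surface, if the arm or the gripper's body presses on something with over 40 N, if the wrist force passes 120 N, or if a joint passes its speed limit or range.

ROBOT

A 6-joint arm with a two-finger parallel gripper is mounted at the origin on the work surface. World frame = base frame: x ahead of the robot, y to its left, z up, the work surface at z = 0. Lengths are in mm, angles in rad, forces in N, time in s.
With the tool pointing down it reaches from about 350 to 925 mm from the base axis. Payload 6.4 kg.
Tool frame: the origin (TCP) lies at the very end of the fingers, on their centre line; the grasp point (between the pads) lies 19 mm behind it; z points along the fingers, y is the line along which they close (so a half turn about z gives the same grasp; the last joint's range is limited). The gripper opens to 94 mm and grips with 3 to 60 N. Pads are 16 mm wide; open, the fingers measure 119 mm over their backs; the gripper's body (75 mm by 177 mm) begins 78 mm behind the grasp point.
Start: joints at [-1.49, 0.245, 1.558, -0, 1.339, -0.174], TCP at [163.838, -629.024, 205.455] pointing down, gripper open.
Joint ranges: [-3.13, 3.13], [-1.02, 2.26], [0.13, 2.54], [-0.95, 4.09], [0.21, 2.88], [-2.74, 2.74]. Speed limits (rad/s): [2.57, 2.57, 3.14, 3.14, 3.14, 3.14].

INTERFACE

Orientations are given as [roll, pitch, yaw] about the fixed x, y, z axes, in that order (R = Rz(yaw) Ry(pitch) Rx(roll)).
In Python, from rig import manip gives the robot as it stands.
- The arm moves only by the tool send_rows, never from a script. Its argument "plan" is a list of rows, each an object of numbers: "dx", "dy", "dz": the shift along the tool's x, y, z in cm; "rx", "ry", "rz": the turn, a rotation vector about the tool's x, y, z in rad; "grip": the opening, from 0 (shut) to 1 (fully open). In form: [{"dx": .., "dy": .., "dz": .., "rx": .., "ry": .., "rz": .., "grip": ..}, ...]. A call has 1 to 20 rows; each row is the pose to reach, as a shift and turn from the pose commanded when the call began, along the tool's axes at that moment; what a row does not reach only later rows make up. A row lasts 1/10 s, in which the tool goes at most 50 mm and 8.59 degrees, less where a joint would pass 70% of its speed; a pose out of reach is approached as far as the arm can. A call with a gripper value outside its range is refused whole. The fingers move at their own pace and stop on an object; "newtons" is the grip in N (left out, the last holds). Time passes only in rows, so rows that repeat a pose let the fingers close. It gives the time, the measured TCP pose, the force, the opening and the grip force at its end, in the units of the state.
- manip.sense(): the state, without advancing time (a new reading comes with each control period).
- manip.get_image(name): name is "scene" or "side" or "wrist"; returns a dict with "frame" (400x640x3 uint8, red, green, blue), "mtx" (3x3 intrinsics, pixels), "camera_from_world" (4x4, takes a point from world to camera coordinates). Camera axes: x right, y down, z forward; pixel columns grow to the right and rows downward; lengths in mm; the calibration is good to about 2 mm. A picture is of the moment at which its call begins. There is no depth.
- manip.hand_in(): hands the job in; it is judged then, once.
Trained networks look in a picture, given as the dict that the camera call returned (one of the last four; its "shot" number tells which), for a name from the list of things; names that differ only in an ending like _2 or _b are one class to them, and where a whole thing is asked for, a point or a joint stands for the part that bears it (a point fixed in the world has none). Each returns a list of dicts, best first, with "confidence" (0 to 1); they miss things now and then, are a little off and sometimes report something else, mostly with a low value. They report only what shows in the picture. A call takes as long as a camera call. They do not tell look-alikes from the thing itself.
- manip.recognise(picture, target): "extent" ([centre column, centre row, width, height] in pixels, round what is visible of it).
- manip.mark_of(picture, target): "centre" ([row, column] in pixels: a listed point, or the origin of a listed thing).
The state is a dict: "clock": time; "joints": joint angles; "joint_vel": joint speeds; "joint_torque": joint torques, N m; "ee_pos": TCP position; "tool_rot": TCP orientation; "wrist_force": force on the tool from outside, world axes, zero at the start; "torque": the same for the moment, N m; "width": opening from 0.0 (shut) to 1.0 (fully open); "finger_force": force on a finger pad.
Only numpy, scipy, OpenCV 4.12 (cv2) and the standard library are available. Lean on these libraries where they do the work, as an engineer would, in place of code of your own. Each camera call takes 0.05 s, during which the arm holds its last target. There are 200 camera calls.

## Working session

There is one attempt and no reset: what is moved stays moved. The work goes in short steps, Python scripts to look and compute and a tool call to move; the robot and the scene stay as the last step left them, time stands still between calls to the robot, and variables do not carry over. Pictures are saved under pics/ and viewed, at most 10 in all, crops included, and the job is handed in when it is done.

Besides the shell and the picture viewer there is one more tool, called by a JSON object that holds its "method" and its "body". send_rows: Moves the arm, as the interface text tells. Its arguments: {"type":"object","properties":{"plan":{"type":"array"},"newtons":{"type":"number"}},"required":["plan"]}

```bash
mkdir -p pics; ls; cat > h.py <<'E'
import numpy as np, cv2
from rig import manip
def save(d,n): cv2.imwrite('pics/'+n,d['frame'][:,:,::-1])
def ray(d,u,v,z):
    T=np.array(d['camera_from_world']);R=T[:3,:3];t=T[:3,3]
    c=-R.T@t; r=R.T@np.linalg.solve(np.array(d['mtx']),[u,v,1.])
    return c+r*(z-c[2])/r[2]
def proj(d,p):
    T=np.array(d['camera_from_world']);q=np.array(d['mtx'])@(T[:3,:3]@np.array(p,float)+T[:3,3]);return q[:2]/q[2]
E
python3 - <<'E'
from h import *
ims={}
for n in ['scene','side','wrist']:
    d=manip.get_image(n); save(d,n+'0.png')
    print(n,d['shot'],(-np.array(d['camera_from_world'])[:3,:3].T@np.array(d['camera_from_world'])[:3,3]).round())
    for t in ['plate12_center','plate22_center','plate32_center','plate42_center','pad']:
        for r in manip.recognise(d,t)[:5]: print(t,'rec',np.round(r['extent']),round(r['confidence'],2))
        for r in manip.mark_of(d,t)[:5]: print(t,'mark r,c',np.round(r['centre']),round(r['confidence'],2))
print(manip.sense())
a=cv2.imread('pics/scene0.png');b=cv2.imread('pics/side0.png')
cv2.imwrite('pics/a.png',cv2.resize(a,(800,500)));
E
```

```text
pics
scene 1 [1008.  -58.  632.]
plate12_center rec [344. 215.  39.  35.] 0.91
plate12_center rec [302. 264.  39.  44.] 0.77
plate12_center rec [261. 212.  30.  37.] 0.76
plate12_center mark r,c [216. 343.] 0.93
plate12_center mark r,c [262. 302.] 0.7
plate12_center mark r,c [211. 261.] 0.56
plate22_center rec [202. 214.  38.  36.] 0.68
plate22_center mark r,c [215. 202.] 0.95
plate32_center rec [420. 186.  33.  36.] 0.68
plate32_center mark r,c [186. 416.] 0.83
plate42_center rec [312. 170.  19.  37.] 0.96
plate42_center mark r,c [171. 311.] 0.97
pad rec [485. 186. 187. 105.] 0.6
side 2 [463. 525. 595.]
plate12_center rec [273. 213.  37.  19.] 0.97
plate12_center rec [317. 248.  48.  29.] 0.72
plate12_center rec [338. 194.  38.  25.] 0.6
plate12_center mark r,c [250. 312.] 0.9
plate12_center mark r,c [193. 337.] 0.86
plate12_center mark r,c [213. 274.] 0.68
plate22_center rec [338. 164.  32.  19.] 0.65
plate22_center mark r,c [224. 375.] 0.21
plate32_center rec [347. 328.  57.  54.] 0.81
plate32_center mark r,c [326. 344.] 0.86
plate32_center mark r,c [222. 373.] 0.28
plate42_center
[... 154 characters left out ...]
611.  384.]
{'clock': 1.65, 'joints': array([-1.49010294e+00,  2.45051098e-01,  1.55778586e+00, -1.73662779e-05,
        1.33866497e+00, -1.74077152e-01]), 'joint_vel': array([-0.00034891,  0.00078936, -0.00073076,  0.00152703, -0.00190739,
       -0.00075941]), 'joint_torque': array([ 8.72080491e-04, -4.15822256e+01, -3.14869916e+01,  6.86045503e-02,
        2.89094180e-02, -8.60223935e-06]), 'ee_pos': array([ 163.83302792, -629.04440161,  205.49417377]), 'tool_rot': array([3.14150623e+00, 3.23588402e-05, 2.54774535e-01]), 'wrist_force': array([ 0.20869567,  2.01569181, -0.09582223]), 'torque': array([-0.00206577, -0.03177172,  0.04458074]), 'finger_force': 0.0, 'width': 1.0049790296951717}
```

View pics/a.png

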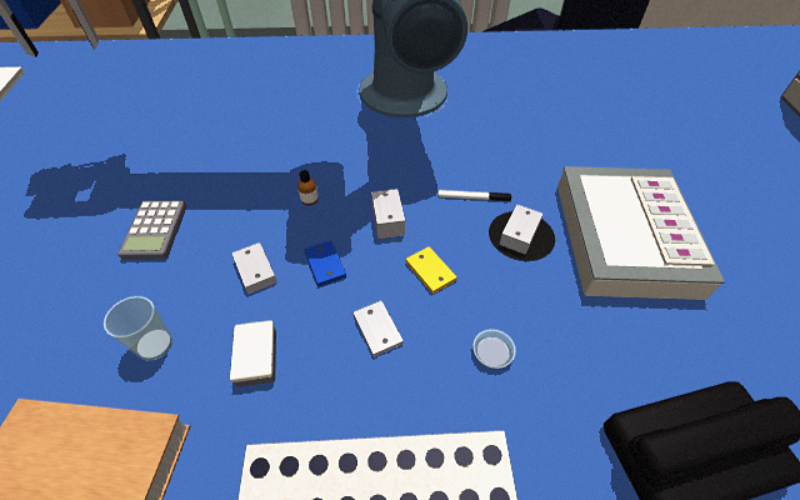

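View pics/side0.png

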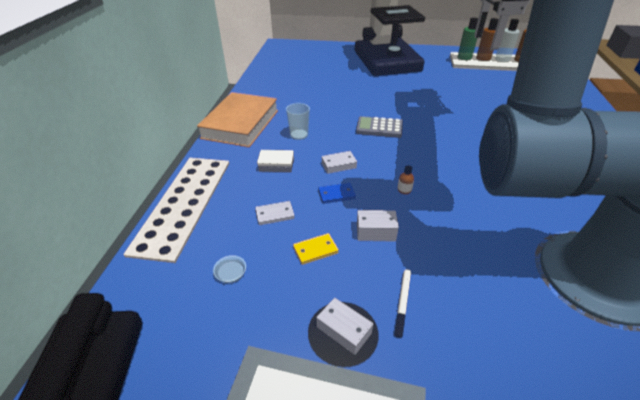

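```bash
python3 - <<'E'
from h import *
s=cv2.imread('pics/scene0.png');e=cv2.imread('pics/side0.png')
def c(i,u,v): return cv2.resize(i[v-25:v+25,u-33:u+33],(396,300),interpolation=cv2.INTER_CUBIC)
m=np.vstack([np.hstack([c(s,202,214),c(e,338,163)]),np.hstack([c(s,416,184),c(e,345,328)])])
cv2.imwrite('pics/crop.png',m)
E
```

```text
(no output)
```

View pics/crop.png

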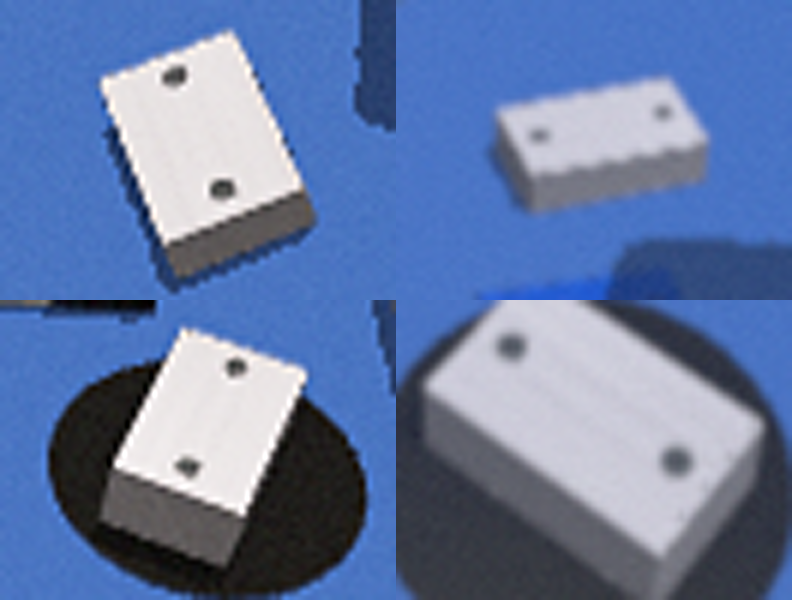

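```bash
cat >> h.py <<'E'
from scipy.optimize import least_squares
def corners(p,h,top):
    x,y,a=p;R=np.array([[np.cos(a),-np.sin(a)],[np.sin(a),np.cos(a)]])
    return [np.r_[R@np.array(c)+[x,y],h if top else 0.] for c in [(40,25),(40,-25),(-40,-25),(-40,25)]]
def holesmid(d,a,b,h): return ray(d,*((np.array(a)+b)/2),h)
E
python3 - <<'E'
from h import *
S=manip.get_image('scene');E=manip.get_image('side')
def fit(obs,h0):
    # obs: list (cam, u,v, istop): nearest corner match
    best=None
    for h in (12,22,32,42,None):
      b=None
      for a0 in np.arange(0,np.pi,.3):
        c=ray(*obs[0][:1],np.mean([o[1] for o in obs if o[0] is S and o[3]]),np.mean([o[2] for o in obs if o[0] is S and o[3]]),h or 25)
        def f(p):
            r=[]
            for d,u,v,t in obs:
                q=np.array([proj(d,k) for k in corners(p[:3],p[3] if h is None else h,t)])-[u,v]
                r+=list(q[np.argmin((q**2).sum(1))])
            return r
        s=least_squares(f,[c[0],c[1],a0]+([25] if h is None else []))
        if b is None or s.cost<b.cost:b=s
      print(h,b.x.round(3),'rms',np.sqrt(2*b.cost/len(b.fun)/1).round(2))
def mk(d,o,pts,t): return [(d,o[0]+x/6,o[1]+y/6,t) for x,y in pts]
print('A');fit(mk(S,(169,189),[(100,78),(232,30),(303,192),(165,243)],1)+mk(S,(169,189),[(315,220),(175,280)],0)+mk(E,(305,138),[(100,108),(275,77),(312,146),(134,176)],1)+mk(E,(305,138),[(309,180),(139,212)],0),22)
print('P');fit(mk(S,(383,159),[(183,28),(305,75),(245,217),(113,168)],1)+mk(S,(383,159),[(100,220),(225,267)],0)+mk(E,(312,303),[(29,85),(368,128),(264,258)],1)+mk(E,(312,303),[(29,145)],0),32)
for c,n in((ray(S,(50+368)/12+383,(362+595-600)/12+159,0),'padS'),): print(n,c)
print('padE',ray(E,343,333,0),manip.sense()['clock'])
E
```

```text
A
12 [ 5.32162e+02 -2.84017e+02  4.37000e-01] rms 0.95
22 [ 534.538 -280.833    3.573] rms 0.98
32 [ 536.942 -277.65     3.569] rms 2.38
42 [ 5.42463e+02 -2.76792e+02  4.54000e-01] rms 3.65
None [ 5.33324e+02 -2.82456e+02  4.34000e-01  1.69030e+01] rms 0.61
P
12 [472.14  182.895   2.635] rms 2.52
22 [473.519 184.332  -0.519] rms 0.96
32 [474.885 185.773   2.61 ] rms 1.19
42 [476.238 187.218   2.598] rms 2.86
None [474.098 184.941   2.617  26.229] rms 0.63
padS [481.55807644 188.33314562   0.        ]
padE [474.46404189 191.95884432   0.        ] 1.75
```

```bash
python3 - <<'E'
from h import *
s=cv2.imread('pics/scene0.png');e=cv2.imread('pics/side0.png')
def c(i,u,v): return cv2.resize(i[v-25:v+25,u-33:u+33],(396,300),interpolation=cv2.INTER_CUBIC)
m=np.vstack([np.hstack([c(s,302,262),c(e,273,213)]),np.hstack([c(s,311,171),c(e,377,224)])])
cv2.imwrite('pics/crop2.png',m)
E
```

```text
(no output)
```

View pics/crop2.png

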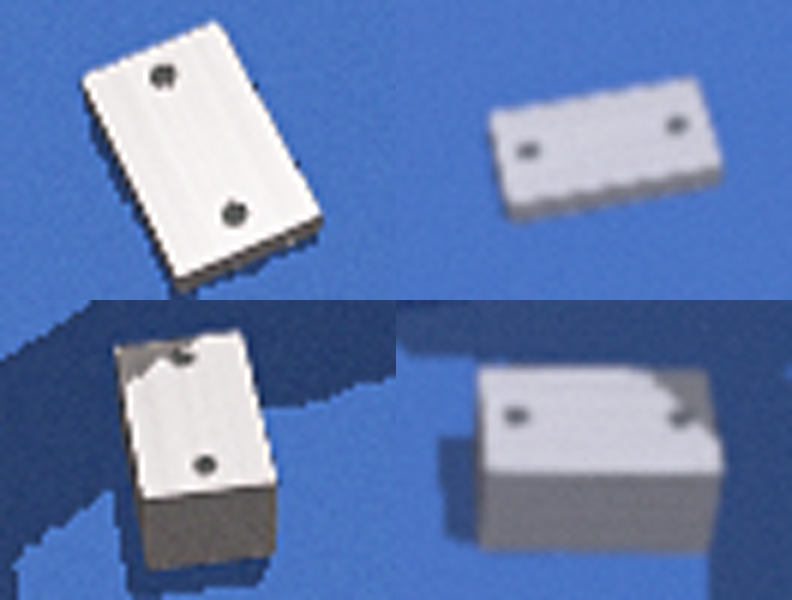

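Gray hole plates in the scene image: (202,214) 22 mm; (302,262) 12 mm, thin side face; (311,170) 42 mm; and (416,186) on the pad, which is thicker than the first, so 32 mm. Look-alikes: blue at (261,211), yellow at (344,215), and a white block without holes at (202,282). With the 12 and 42 mm plates identified, the 22/32 pair makes 54 mm, so I pick the plate at (202,214).

```bash
cat >> h.py <<'E'
from scipy.spatial.transform import Rotation as Ro
def rel(x,y,z,yaw):
    s=manip.sense();R=Ro.from_euler('xyz',s['tool_rot']).as_matrix()
    G=Ro.from_euler('xyz',[np.pi,0,yaw]).as_matrix()
    print('d cm',(R.T@(np.array([x,y,z])-s['ee_pos'])/10).round(2),'rot',Ro.from_matrix(R.T@G).as_rotvec().round(3))
E
python3 -c "
from h import *
rel(534,-281,120,.432)"
```

```text
d cm [ 44.59 -24.35   8.55] rot [ 0.    -0.    -0.177]
```

{"method": "send_rows", "body": {"plan": [{"dx": 22, "dy": -12, "dz": 0, "rz": -0.08, "grip": 1}, {"dx": 44.6, "dy": -24.35, "dz": 5, "rz": -0.177, "grip": 1}, {"dx": 44.6, "dy": -24.35, "dz": 5, "rz": -0.177, "grip": 1}, {"dx": 44.6, "dy": -24.35, "dz": 8.5, "rz": -0.177, "grip": 1}, {"dx": 44.6, "dy": -24.35, "dz": 8.5, "rz": -0.177, "grip": 1}, {"dx": 44.6, "dy": -24.35, "dz": 8.5, "rz": -0.177, "grip": 1}, {"dx": 44.6, "dy": -24.35, "dz": 8.5, "rz": -0.177, "grip": 1}, {"dx": 44.6, "dy": -24.35, "dz": 8.5, "rz": -0.177, "grip": 1}, {"dx": 44.6, "dy": -24.35, "dz": 8.5, "rz": -0.177, "grip": 1}, {"dx": 44.6, "dy": -24.35, "dz": 8.5, "rz": -0.177, "grip": 1}, {"dx": 44.6, "dy": -24.35, "dz": 8.5, "rz": -0.177, "grip": 1}, {"dx": 44.6, "dy": -24.35, "dz": 8.5, "rz": -0.177, "grip": 1}, {"dx": 44.6, "dy": -24.35, "dz": 8.5, "rz": -0.177, "grip": 1}, {"dx": 44.6, "dy": -24.35, "dz": 8.5, "rz": -0.177, "grip": 1}, {"dx": 44.6, "dy": -24.35, "dz": 8.5, "rz": -0.177, "grip": 1}, {"dx": 44.6, "dy": -24.35, "dz": 8.5, "rz": -0.177, "grip": 1}]}}

```text
$.plan[0]: bad value
```

```bash
python3 - <<'E'
from h import *
d=manip.get_image('wrist');save(d,'w1.png')
s=manip.sense();print(s['clock'],s['ee_pos'],s['tool_rot'],s['wrist_force'])
print(manip.mark_of(d,'plate22_center')[:2])
print(proj(d,[534,-281,22]))
E
```

```text
1.8 [ 163.82735204 -629.0196664   205.43705386] [-3.14155940e+00  5.07939599e-06  2.54797818e-01] [ 0.01247968 -0.34039946  0.51100042]
[]
[ -18.25288117 -411.89341732]
```

View pics/w1.png

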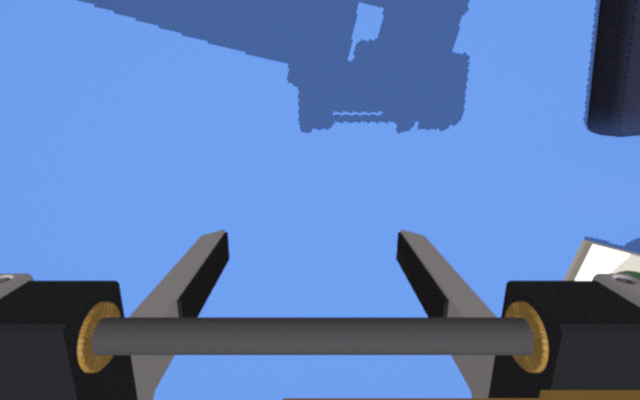

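The call was refused, perhaps because fields were missing, so the picture shows only the start view: empty bench, fingertips near (225,235) and (400,235). I'll resend with every field filled.

{"method": "send_rows", "body": {"plan": [{"dx": 22.0, "dy": -12.0, "dz": 0.0, "rx": 0.0, "ry": 0.0, "rz": -0.08, "grip": 1.0}, {"dx": 44.6, "dy": -24.35, "dz": 5.0, "rx": 0.0, "ry": 0.0, "rz": -0.177, "grip": 1.0}, {"dx": 44.6, "dy": -24.35, "dz": 5.0, "rx": 0.0, "ry": 0.0, "rz": -0.177, "grip": 1.0}, {"dx": 44.6, "dy": -24.35, "dz": 5.0, "rx": 0.0, "ry": 0.0, "rz": -0.177, "grip": 1.0}, {"dx": 44.6, "dy": -24.35, "dz": 8.5, "rx": 0.0, "ry": 0.0, "rz": -0.177, "grip": 1.0}, {"dx": 44.6, "dy": -24.35, "dz": 8.5, "rx": 0.0, "ry": 0.0, "rz": -0.177, "grip": 1.0}, {"dx": 44.6, "dy": -24.35, "dz": 8.5, "rx": 0.0, "ry": 0.0, "rz": -0.177, "grip": 1.0}, {"dx": 44.6, "dy": -24.35, "dz": 8.5, "rx": 0.0, "ry": 0.0, "rz": -0.177, "grip": 1.0}, {"dx": 44.6, "dy": -24.35, "dz": 8.5, "rx": 0.0, "ry": 0.0, "rz": -0.177, "grip": 1.0}, {"dx": 44.6, "dy": -24.35, "dz": 8.5, "rx": 0.0, "ry": 0.0, "rz": -0.177, "grip": 1.0}, {"dx": 44.6, "dy": -24.35, "dz": 8.5, "rx": 0.0, "ry": 0.0, "rz": -0.177, "grip": 1.0}, {"dx": 44.6, "dy": -24.35, "dz": 8.5, "rx": 0.0, "ry": 0.0, "rz": -0.177, "grip": 1.0}, {"dx": 44.6, "dy": -24.35, "dz": 8.5, "rx": 0.0, "ry": 0.0, "rz": -0.177, "grip": 1.0}, {"dx": 44.6, "dy": -24.35, "dz": 8.5, "rx": 0.0, "ry": 0.0, "rz": -0.177, "grip": 1.0}, {"dx": 44.6, "dy": -24.35, "dz": 8.5, "rx": 0.0, "ry": 0.0, "rz": -0.177, "grip": 1.0}]}}

```text
clock: 3.35
ee_pos: [533.4, -282.5, 121.1]
tool_rot: [3.141, -0.0, 0.429]
wrist_force: [-0.6, 0.9, -0.3]
width: 1.0
finger_force: 0.0
```

```bash
python3 - <<'E'
from h import *
d=manip.get_image('wrist');save(d,'w2.png')
s=manip.sense();print(s['clock'],s['ee_pos'],s['tool_rot'])
for t in ('plate22_center','plate32_center','plate12_center'):
    for r in manip.mark_of(d,t)[:2]: print(t,np.round(r['centre'],1),r['confidence'],ray(d,r['centre'][1],r['centre'][0],11).round(1))
print(np.round([proj(d,c) for c in corners([534,-281,.432],22,1)]))
E
```

```text
3.4 [ 533.44267363 -282.32383608  120.98689468] [ 3.14082304e+00 -2.96150640e-04  4.29713900e-01]
plate22_center [197.6 314.3] 0.7 [ 533.4 -284.9   11. ]
plate12_center [149.7 181.1] 0.78 [ 524.8 -166.5   11. ]
plate12_center [200.7 313.7] 0.32 [ 530.7 -285.6   11. ]
[[279. 150.]
 [341. 150.]
 [340. 243.]
 [282. 243.]]
```

View pics/w2.png

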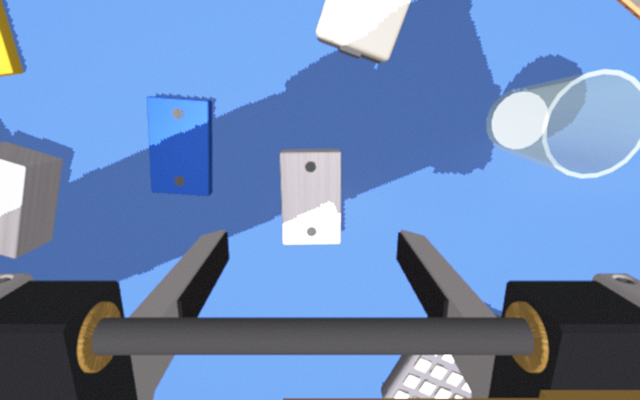

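The plate shows with top corners (281,150) to (340,244), right where a 22 mm plate at (534,-281) projects, centred between the fingers. Now I'll descend to grasp.

```bash
python3 -c "
from h import *
rel(534,-281.5,4,.432)"
```

```text
d cm [ 0.03 -0.   11.67] rot [ 0.    -0.    -0.001]
```

{"method": "send_rows", "body": {"newtons": 30, "plan": [{"dx": 0.0, "dy": 0.0, "dz": 4.0, "rx": 0.0, "ry": 0.0, "rz": 0.0, "grip": 1.0}, {"dx": 0.0, "dy": 0.0, "dz": 8.0, "rx": 0.0, "ry": 0.0, "rz": 0.0, "grip": 1.0}, {"dx": 0.0, "dy": 0.0, "dz": 10.0, "rx": 0.0, "ry": 0.0, "rz": 0.0, "grip": 1.0}, {"dx": 0.0, "dy": 0.0, "dz": 11.2, "rx": 0.0, "ry": 0.0, "rz": 0.0, "grip": 1.0}, {"dx": 0.0, "dy": 0.0, "dz": 11.6, "rx": 0.0, "ry": 0.0, "rz": 0.0, "grip": 1.0}, {"dx": 0.0, "dy": 0.0, "dz": 11.6, "rx": 0.0, "ry": 0.0, "rz": 0.0, "grip": 1.0}, {"dx": 0.0, "dy": 0.0, "dz": 11.6, "rx": 0.0, "ry": 0.0, "rz": 0.0, "grip": 0.4}, {"dx": 0.0, "dy": 0.0, "dz": 11.6, "rx": 0.0, "ry": 0.0, "rz": 0.0, "grip": 0.4}, {"dx": 0.0, "dy": 0.0, "dz": 11.6, "rx": 0.0, "ry": 0.0, "rz": 0.0, "grip": 0.4}, {"dx": 0.0, "dy": 0.0, "dz": 11.6, "rx": 0.0, "ry": 0.0, "rz": 0.0, "grip": 0.4}, {"dx": 0.0, "dy": 0.0, "dz": 11.6, "rx": 0.0, "ry": 0.0, "rz": 0.0, "grip": 0.4}, {"dx": 0.0, "dy": 0.0, "dz": 11.6, "rx": 0.0, "ry": 0.0, "rz": 0.0, "grip": 0.4}, {"dx": 0.0, "dy": 0.0, "dz": 11.6, "rx": 0.0, "ry": 0.0, "rz": 0.0, "grip": 0.4}]}}

```text
clock: 4.85
ee_pos: [534.1, -281.0, 4.6]
tool_rot: [-3.142, 0.0, 0.432]
wrist_force: [-0.1, 0.8, 1.6]
width: 0.531
finger_force: 30.0
```

```bash
python3 -c "
from h import *
rel(415,221,110,-.53)
print(manip.sense()['joints'])"
```

```text
d cm [ 10.19 -50.57 -10.54] rot [-0.     0.     0.962]
[-6.71990085e-01  3.94570408e-01  1.77771238e+00  4.74721594e-06
  9.69347061e-01  4.66989575e-01]
```

{"method": "send_rows", "body": {"plan": [{"dx": 0.0, "dy": 0.0, "dz": -4.0, "rx": 0.0, "ry": 0.0, "rz": 0.0, "grip": 0.4}, {"dx": 0.0, "dy": 0.0, "dz": -8.0, "rx": 0.0, "ry": 0.0, "rz": 0.0, "grip": 0.4}, {"dx": 0.0, "dy": -2.0, "dz": -11.0, "rx": 0.0, "ry": 0.0, "rz": 0.0, "grip": 0.4}, {"dx": 1.2, "dy": -6.0, "dz": -11.0, "rx": 0.0, "ry": 0.0, "rz": 0.1, "grip": 0.4}, {"dx": 2.0, "dy": -10.0, "dz": -11.0, "rx": 0.0, "ry": 0.0, "rz": 0.2, "grip": 0.4}, {"dx": 2.8, "dy": -14.0, "dz": -11.0, "rx": 0.0, "ry": 0.0, "rz": 0.3, "grip": 0.4}, {"dx": 3.6, "dy": -18.0, "dz": -11.0, "rx": 0.0, "ry": 0.0, "rz": 0.4, "grip": 0.4}, {"dx": 4.4, "dy": -22.0, "dz": -11.0, "rx": 0.0, "ry": 0.0, "rz": 0.5, "grip": 0.4}, {"dx": 5.2, "dy": -26.0, "dz": -11.0, "rx": 0.0, "ry": 0.0, "rz": 0.58, "grip": 0.4}, {"dx": 6.0, "dy": -30.0, "dz": -11.0, "rx": 0.0, "ry": 0.0, "rz": 0.66, "grip": 0.4}, {"dx": 6.8, "dy": -34.0, "dz": -11.0, "rx": 0.0, "ry": 0.0, "rz": 0.74, "grip": 0.4}, {"dx": 7.6, "dy": -38.0, "dz": -11.0, "rx": 0.0, "ry": 0.0, "rz": 0.82, "grip": 0.4}, {"dx": 8.4, "dy": -42.0, "dz": -11.0, "rx": 0.0, "ry": 0.0, "rz": 0.88, "grip": 0.4}, {"dx": 9.2, "dy": -46.0, "dz": -10.8, "rx": 0.0, "ry": 0.0, "rz": 0.93, "grip": 0.4}, {"dx": 9.9, "dy": -49.0, "dz": -10.6, "rx": 0.0, "ry": 0.0, "rz": 0.96, "grip": 0.4}, {"dx": 10.2, "dy": -50.5, "dz": -10.5, "rx": 0.0, "ry": 0.0, "rz": 0.962, "grip": 0.4}, {"dx": 10.2, "dy": -50.5, "dz": -10.5, "rx": 0.0, "ry": 0.0, "rz": 0.962, "grip": 0.4}, {"dx": 10.2, "dy": -50.5, "dz": -10.5, "rx": 0.0, "ry": 0.0, "rz": 0.962, "grip": 0.4}, {"dx": 10.2, "dy": -50.5, "dz": -10.5, "rx": 0.0, "ry": 0.0, "rz": 0.962, "grip": 0.4}]}}

```text
clock: 6.75
ee_pos: [415.4, 219.6, 109.3]
tool_rot: [3.141, 0.0, -0.531]
wrist_force: [-0.5, 1.6, -2.4]
width: 0.524
finger_force: 30.0
```

```bash
python3 - <<'E'
from h import *
d=manip.get_image('wrist');save(d,'w3.png')
s=manip.sense();print(s['clock'],s['ee_pos'],s['tool_rot'],s['joints'][5],s['width'],s['wrist_force'])
for t in ('plate22_center','plate32_center'):
    for r in manip.mark_of(d,t)[:2]: print(t,np.round(r['centre'],1),r['confidence'],ray(d,r['centre'][1],r['centre'][0],16).round(1))
print(np.round([proj(d,c) for c in corners([474.9,185.8,-.53],32,1)]))
np.savez('w3.npz',m=d['mtx'],T=d['camera_from_world'])
E
```

```text
6.8 [415.60012549 219.51700947 109.39090675] [ 3.14138902e+00 -2.44379111e-05 -5.31602837e-01] 2.3466010159283246 0.5304961228503197 [-0.97064629 -0.03104447 -2.35572773]
plate22_center [252.8 313.8] 0.64 [376.2 241.3  16. ]
plate32_center [114.9 313.7] 0.78 [474.6 183.5  16. ]
[[274.  57.]
 [347.  57.]
 [344. 171.]
 [278. 171.]]
```

View pics/w3.png

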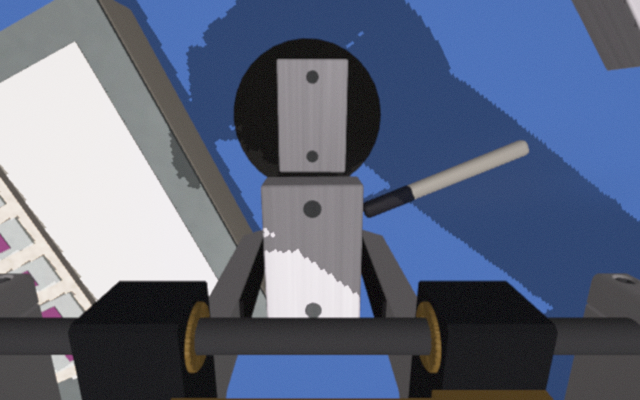

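The pad plate's top spans (277,59) to (346,172), with the size and place of a 32 mm plate. The held plate's front top edge runs (262,185) to (361,185), squarely in line.

```bash
python3 - <<'E'
from h import *
z=np.load('w3.npz');d=dict(mtx=z['m'],camera_from_world=z['T'])
obs=[(277,59),(349,59),(346,172),(279,172)]
for h in (22,32):
    f=lambda p:np.ravel([proj(d,c) for c in corners(p,h,1)])-np.ravel(obs)
    s=least_squares(f,[475,186,-.53]);print(h,s.x,np.abs(s.fun).max())
    if h==32:P=s.x
st=manip.sense();R=Ro.from_euler('xyz',st['tool_rot']).as_matrix()
for u,v in((262,185),(361,185),(312,209),(312.5,311)): print('held in tool',(R.T@(ray(d,u,v,st['ee_pos'][2]-4.6+22)-st['ee_pos'])).round(1))
rel(P[0],P[1],60,P[2]);rel(P[0],P[1],37.5,P[2])
E
```

```text
22 [473.4239229  185.03150324  -0.53545657] 1.9783078881734752
32 [473.44772266 185.02896493  -0.53545402] 0.5339994625306304
held in tool [ 38.9 -23.8 -17.4]
held in tool [ 38.9  23.5 -17.4]
held in tool [ 26.9   0.  -17.4]
held in tool [-29.3   0.3 -17.4]
d cm [6.74 0.05 4.95] rot [ 0.    -0.     0.004]
d cm [6.74 0.05 7.2 ] rot [ 0.    -0.     0.004]
```

{"method": "send_rows", "body": {"plan": [{"dx": 2.5, "dy": 0.0, "dz": 0.5, "rx": 0.0, "ry": 0.0, "rz": 0.0, "grip": 0.4}, {"dx": 5.0, "dy": 0.05, "dz": 2.0, "rx": 0.0, "ry": 0.0, "rz": 0.004, "grip": 0.4}, {"dx": 6.5, "dy": 0.05, "dz": 4.0, "rx": 0.0, "ry": 0.0, "rz": 0.004, "grip": 0.4}, {"dx": 6.85, "dy": 0.05, "dz": 5.0, "rx": 0.0, "ry": 0.0, "rz": 0.004, "grip": 0.4}, {"dx": 6.85, "dy": 0.05, "dz": 5.5, "rx": 0.0, "ry": 0.0, "rz": 0.004, "grip": 0.4}, {"dx": 6.85, "dy": 0.05, "dz": 5.5, "rx": 0.0, "ry": 0.0, "rz": 0.004, "grip": 0.4}, {"dx": 6.85, "dy": 0.05, "dz": 5.5, "rx": 0.0, "ry": 0.0, "rz": 0.004, "grip": 0.4}, {"dx": 6.85, "dy": 0.05, "dz": 5.5, "rx": 0.0, "ry": 0.0, "rz": 0.004, "grip": 0.4}]}}

```text
clock: 7.7
ee_pos: [474.4, 185.8, 55.3]
tool_rot: [-3.141, -0.001, -0.533]
wrist_force: [-0.3, 0.0, -2.4]
width: 0.532
finger_force: 30.0
```

```bash
python3 - <<'E'
from h import *
d=manip.get_image('side');save(d,'s4.png')
cv2.imwrite('pics/s4c.png',cv2.resize(d['frame'][220:400,220:460,::-1],(720,540)))
s=manip.sense();print(s['clock'],s['ee_pos'],s['tool_rot'],s['wrist_force'])
rel(474.0,184.6,37,-.535)
E
```

```text
7.75 [474.40883442 185.72067366  55.28094098] [-3.14066349e+00 -1.09197253e-03 -5.33509478e-01] [ 0.41754567 -0.63123549 -3.12438891]
d cm [0.02 0.12 1.83] rot [-0.001 -0.001  0.001]
```

View pics/s4c.png

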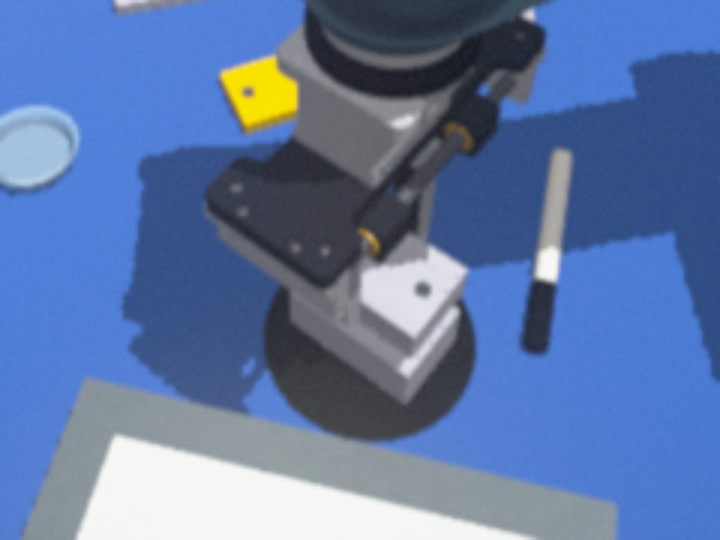

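The held plate hangs parallel above the pad plate, upper corner at (468,270) over the lower at (460,320). I'll lower it gently now.

{"method": "send_rows", "body": {"plan": [{"dx": 0.02, "dy": 0.1, "dz": 0.7, "rx": 0.0, "ry": 0.0, "rz": 0.0, "grip": 0.4}, {"dx": 0.02, "dy": 0.1, "dz": 1.3, "rx": 0.0, "ry": 0.0, "rz": 0.0, "grip": 0.4}, {"dx": 0.02, "dy": 0.1, "dz": 1.6, "rx": 0.0, "ry": 0.0, "rz": 0.0, "grip": 0.4}, {"dx": 0.02, "dy": 0.1, "dz": 1.8, "rx": 0.0, "ry": 0.0, "rz": 0.0, "grip": 0.4}, {"dx": 0.02, "dy": 0.1, "dz": 1.85, "rx": 0.0, "ry": 0.0, "rz": 0.0, "grip": 0.4}, {"dx": 0.02, "dy": 0.1, "dz": 1.85, "rx": 0.0, "ry": 0.0, "rz": 0.0, "grip": 0.4}, {"dx": 0.02, "dy": 0.1, "dz": 1.85, "rx": 0.0, "ry": 0.0, "rz": 0.0, "grip": 0.4}]}}

```text
clock: 8.45
ee_pos: [473.9, 184.4, 36.5]
tool_rot: [3.141, 0.0, -0.534]
wrist_force: [-3.5, -0.7, 6.2]
width: 0.531
finger_force: 30.0
```

Force went from -2.4 to +6.2 N at TCP height 36.5 mm, so the plate is on the stack with its bottom at 32 mm. Releasing and lifting.

{"method": "send_rows", "body": {"plan": [{"dx": 0.0, "dy": 0.0, "dz": 0.0, "rx": 0.0, "ry": 0.0, "rz": 0.0, "grip": 0.62}, {"dx": 0.0, "dy": 0.0, "dz": 0.0, "rx": 0.0, "ry": 0.0, "rz": 0.0, "grip": 0.68}, {"dx": 0.0, "dy": 0.0, "dz": 0.0, "rx": 0.0, "ry": 0.0, "rz": 0.0, "grip": 0.7}, {"dx": 0.0, "dy": 0.0, "dz": 0.0, "rx": 0.0, "ry": 0.0, "rz": 0.0, "grip": 0.7}, {"dx": 0.0, "dy": 0.0, "dz": 0.0, "rx": 0.0, "ry": 0.0, "rz": 0.0, "grip": 0.7}, {"dx": 0.0, "dy": 0.0, "dz": -1.0, "rx": 0.0, "ry": 0.0, "rz": 0.0, "grip": 0.7}, {"dx": 0.0, "dy": 0.0, "dz": -3.0, "rx": 0.0, "ry": 0.0, "rz": 0.0, "grip": 0.7}, {"dx": 0.0, "dy": 0.0, "dz": -6.0, "rx": 0.0, "ry": 0.0, "rz": 0.0, "grip": 0.7}, {"dx": -3.0, "dy": 0.0, "dz": -9.0, "rx": 0.0, "ry": 0.0, "rz": 0.0, "grip": 0.7}, {"dx": -6.0, "dy": 0.0, "dz": -11.0, "rx": 0.0, "ry": 0.0, "rz": 0.0, "grip": 0.7}, {"dx": -6.0, "dy": 0.0, "dz": -11.0, "rx": 0.0, "ry": 0.0, "rz": 0.0, "grip": 0.7}, {"dx": -6.0, "dy": 0.0, "dz": -11.0, "rx": 0.0, "ry": 0.0, "rz": 0.0, "grip": 0.7}]}}

```text
clock: 9.65
ee_pos: [422.5, 215.1, 146.7]
tool_rot: [-3.14, -0.002, -0.533]
wrist_force: [0.4, -0.6, -0.3]
width: 0.697
finger_force: 0.0
```

```bash
python3 - <<'E'
from h import *
d=manip.get_image('wrist');save(d,'w5.png')
s=manip.sense();print(s['clock'],s['ee_pos'],s['wrist_force'])
print(np.round([proj(d,c) for c in corners([473.5,185,-.535],54,1)]),np.round([proj(d,c) for c in corners([473.5,185,-.535],32,1)]))
E=manip.get_image('side')
a=cv2.resize(d['frame'][20:240,200:420],(400,400));b=cv2.resize(E['frame'][250:400,270:420],(400,400))
cv2.imwrite('pics/fin.png',np.hstack([a,b])[:,:,::-1])
E
```

```text
9.7 [422.38759403 214.68851172 145.90774171] [ 0.19149125 -0.4071022  -0.19671564]
[[279.  74.]
 [346.  74.]
 [344. 179.]
 [281. 179.]] [[281.  76.]
 [344.  76.]
 [341. 174.]
 [283. 174.]]
```

View pics/fin.png

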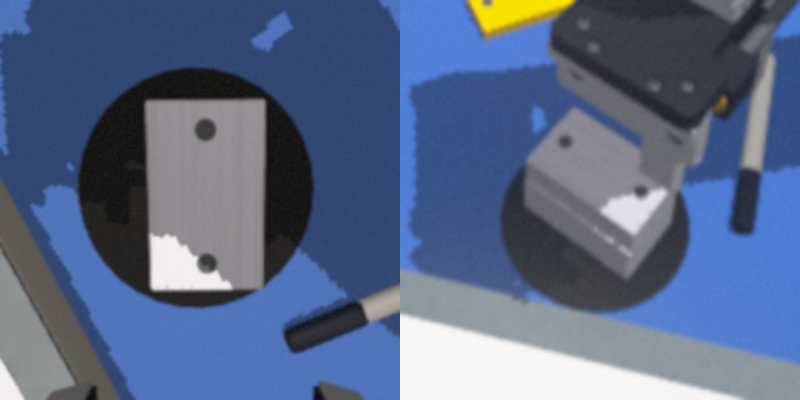

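Both plates are flush in both views: top plate (147,99) to (264,290), centred on the disc, with edges in line from the side. Handing in.

```bash
python3 -c "
from h import *
print(manip.hand_in())"
```

```text
the job is handed in; nothing more can be done
None
```

I laid the 22 mm plate squarely on the 32 mm plate on the pad, making 54 mm, and handed the job in at about 9.7 s; no verdict came back.

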